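Gauge a fossil block in the bench caliper

TASK

Take the sawn stone block that carries the coiled fossil and lay it flat, fossil up and lengthwise, between the open jaws of the bench caliper. Then slide the moving jaw gently shut on it until the block is held between both jaws and the dial's needle stands between the two long marks, never driving the needle to the end of its scale, and let go so that the reading stays. Leave the other two specimens where they lie.

Things in the scene. Friction and masses are not known exactly. Their poses are not given: they have to be found in the camera images.
- coil_block: Sawn grey stone block, 60 (own x) x 36 (own y) x 26 mm high (own z), 0.10 to 0.20 kg, with a coiled fossil about 23 mm across drawn in pale relief (2 mm high) on its top. Origin: centre of the underside; z up. Lies flat on the bench at the start, at any of three places. The only block with a coil.
- cone_block: Another sawn grey stone block, 48 x 36 x 20 mm, with a straight cone-shaped fossil on top. Origin: centre of the underside. Not to be moved.
- nodule: Plain rounded grey stone, 56 mm across, 30 mm high. Origin: centre of the underside. Not to be moved.
- caliper: Bench caliper, fixed: flat grey bed 90 (own x) x 330 (own y) mm, top 12 mm above the bench. Origin: bed centre, at bench height; own y = slide direction, z up. Jaws stand on the centre line (own x = 0), 40 mm wide, tops 46 mm above the bench. At the -y end a housing 75 x 80 x 46 mm with a flat 72 mm dial; before it the anvil jaw, face at y = -60 mm at rest. The bed between the jaws is clear.
- anvil_face: Steel face of the sprung anvil jaw (40 wide x 34 mm high). Origin: middle of the contact face; own y points to the moving jaw, along the caliper's +y. When pushed it gives way to -y against a spring: about 1.2 N to start, then 0.6 N per mm, 10 mm at most, and it springs back when freed.
- jaw_face: Steel face of the moving jaw (40 wide x 33 mm high), part of a carriage 72 mm long along y. Origin: middle of the contact face; own y is the caliper's y, pointing away from the anvil.
- jaw (a joint): Slide of the moving jaw: distance in m from its face to the anvil's rest position, 0 to 0.13, grows as the jaw opens (+y of the caliper). Starts 0.100 to 0.125. Moves stiffly (8 N of friction) and stays where it is left, also against the anvil's spring.
- tab_top (a point): Top centre of the thumb tab on the moving jaw's carriage: an upright dark steel tab, 12 mm along the slide, 30 mm across it, 29 mm high, from the carriage's flat top (46 mm) to 75 mm above the bench, 45 mm behind the jaw's face (to the caliper's +y). Take it from above, or push it, to slide the jaw.
- needle (a joint): Dial needle, rad: 0 at rest, pointing to the caliper's own -x; turns clockwise seen from above, 0.2 rad per mm that the anvil is pushed in; 2.0 is the end of the scale (anvil 10 mm in). The two long marks are at 0.6 and 1.4 rad (anvil 3 and 7 mm in, 3 and 5.4 N), joined by a dark arc.
- dial_centre (a point): Centre of the dial, on the needle's axis, 54 mm above the bench. The black needle reaches 26 mm from here on a white face.
There are look-alikes about, which are no part of the job. Leave any turquoise look-alike of the coil_block alone.

How it is judged:
By the outcome, as a careful person would: the job done as asked, in the order asked, and still so for the second after the job is handed in, with the robot touching nothing.
It also fails if it takes over 51 s, if anything falls off the work surface, if the arm or the gripper's body presses on something with over 40 N, if the wrist force passes 120 N, or if a joint passes its speed limit or range.

ROBOT

A 6-joint arm with a two-finger parallel gripper is mounted at the origin on the work surface. World frame = base frame: x ahead of the robot, y to its left, z up, the work surface at z = 0. Lengths are in m, angles in degrees, forces in N, time in s.
With the tool pointing down it reaches from about 0.325 to 0.75 m from the base axis. Payload 7.6 kg.
Tool frame: the origin (TCP) lies midway between the tips of the shut fingers; the grasp point (between the pads) lies tcp_to_grasp behind it (tcp_to_grasp is the distance from the TCP to the grasp point, in m); z points along the fingers, y is the direction in which the jaws open and shut (so a half turn about z gives the same grasp; the last joint's range is limited). The gripper opens to 85 mm and grips with 20 to 120 N. Pads are 22 mm wide; open, the fingers measure 114 mm over their backs; the gripper's body (76 mm by 85 mm) begins 54 mm behind the grasp point. The pads swing forward as they close: fully open they stand 13 mm farther back than shut.
Start: joints at [61.117, 2.991, 80.254, -0, 96.75, -4.028], TCP at [0.221, 0.476, 0.231] pointing down, gripper open.
Joint ranges: [-166.34, 166.34], [-52.06, 124.39], [6.96, 135.62], [-60.46, 240.46], [14.63, 156.25], [-167.68, 167.68]. Speed limits (degrees/s): [147.25, 147.25, 172.46, 180, 180, 180].

INTERFACE

Orientations are given as a 3x3 rotation matrix whose columns are the frame's x, y, z axes.
In Python, from station import * gives the robot as it stands.
- The arm moves only by the tool drive_tool, never from a script. Its argument "commands" is a list of rows, each an object with "travel": the shift along the tool's x, y, z in cm, a list of three; "turn": the turn about the tool's z in degrees; "hand": the opening, from -1 (shut) to 1 (fully open). A call has exactly 8 rows; each row shifts and turns the pose as measured when the row begins, along the tool's axes as they then stand; what a row does not reach is not made up. A row lasts 1/8 s, in which the tool goes at most 62.5 mm and 10.7 degrees, less where a joint would pass 70% of its speed; a pose out of reach is approached as far as the arm can. A call is refused whole if a number of a shift passes 6.25 or a number of a turn 10.7, either way. A call with a gripper value outside its range is refused whole. The fingers move at their own pace and stop on an object; the grip force is fixed at half the most. Time passes only in rows, so rows that do not move let the fingers close, or fill a call up. It gives the time, the measured TCP pose, the force and the opening at its end, in the units of the state.
- sense(): the state, without advancing time (a new reading comes with each control period).
- capture(name): name is "scene" or "top" or "wrist"; returns the picture (384x512x3 uint8, red, green, blue); there is no depth.
- get_calibration(name): a dict with "fx", "fy", "cx", "cy" (pixels), "camera_from_world" (4x4, takes a point from world to camera coordinates). Camera axes: x right, y down, z forward; pixel columns grow to the right and rows downward; lengths in m; the calibration is good to about 2 mm. A picture is of the moment at which its call begins: read the wrist's pose just before it. get_calibration takes no time and is no camera call; for the wrist camera it gives the pose at the moment of the call.
- close_job(): hands the job in, once; it reports no verdict.
The state is a dict: "t": time; "qpos": joint angles; "joint_velocities": joint speeds; "effort": joint torques, N m; "position": TCP position; "tcp_rot": TCP orientation; "force": force on the tool from outside, world axes, zero at the start; "ft_torque": the same for the moment, N m; "finger_gap": opening from 0.0 (shut) to 1.0 (fully open).
Only numpy, scipy, OpenCV 4.12 (cv2) and the standard library are available. Lean on these libraries where they do the work, as an engineer would, in place of code of your own. Each camera call takes 0.05 s, during which the arm holds its last target.

## Working session

There is one attempt and no reset: what is moved stays moved. The work goes in short steps, Python scripts to look and compute and a tool call to move; the robot and the scene stay as the last step left them, time stands still between calls to the robot, and variables do not carry over. Pictures are saved under pics/ and viewed, and the job is handed in when it is done.

Besides the shell and the picture viewer there is one more tool, called after "Emit:" as name(argument=value, ...) on one line, values as JSON. drive_tool: Moves the arm, as the interface text tells. Its arguments: {"type":"object","properties":{"commands":{"type":"array"}},"required":["commands"]}

```bash
mkdir -p pics; python3 - <<'E'
from station import *
import cv2,json
s=sense();print(s)
for n in ["scene","top","wrist"]:
    im=capture(n);c=get_calibration(n);print(n,c)
    cv2.imwrite(f"pics/{n}0.png",im[:,:,::-1])
E
```

```text
{'t': 0.0, 'qpos': array([ 6.11166534e+01,  3.02781298e+00,  8.03141293e+01,  1.14351349e-03,
        9.67488232e+01, -4.02970604e+00]), 'joint_velocities': array([ 0.13605462, -0.01117336,  0.13181997, -0.06959209,  0.06311151,
        0.00637773]), 'effort': array([ 1.36394268e-03, -3.81679809e+01, -3.60177004e+01, -6.06291337e-06,
        6.35413919e-03,  1.62245332e-06]), 'position': array([0.22050111, 0.47611622, 0.23045722]), 'tcp_rot': array([[-9.07385316e-01,  4.20299032e-01, -7.82545779e-04],
       [ 4.20299740e-01,  9.07384280e-01, -1.37752121e-03],
       [ 1.31098907e-04, -1.57884631e-03, -9.99998745e-01]]), 'force': array([-1.02644931,  0.44682523, -0.11402754]), 'ft_torque': array([-0.01611632, -0.00478785,  0.04175374]), 'finger_gap': 0.9925214550028206}
scene {'fx': 359.52933989931796, 'fy': 359.52933989931796, 'cx': 253.2023680860876, 'cy': 192.43289857401817, 'camera_from_world': array([[ 0.09473227,  0.99549975, -0.00245917,  0.08198685],
       [ 0.59015582, -0.05814859, -0.80519243, -0.23069213],
       [-0.80171186,  0.07482642, -0.59300852,  1.22422045],
       [ 0.        ,  0.        ,  0.        ,  1.        ]])}
top {'fx': 357.71296842562083, 'fy': 357.71296842562083, 'cx': 255.66730858045725, 'cy': 190.39984833028788, 'camera_from_world': array([[-0.06609735, -0.99779183,  0.00652681, -0.11494153],
       [-0.97434172,  0.06313076, -0.21603868,  0.52788971],
       [ 0.21514959, -0.02063893, -0.97636299,  0.78043872],
       [ 0.        ,  0.        ,  0.        ,  1.        ]])}
wrist {'fx': 271.9309265547828, 'fy': 271.9309265547828, 'cx': 254.64915671118314, 'cy': 186.195255964613, 'camera_from_world': array([[ 0.42055622,  0.90726536, -0.00142456, -0.52569157],
       [ 0.87378619, -0.40461358,  0.26978796, -0.035893  ],
       [ 0.24419287, -0.11470576, -0.9629187 ,  0.37771678],
       [ 0.        ,  0.        ,  0.        ,  1.        ]])}
```

View pics/scene0.png

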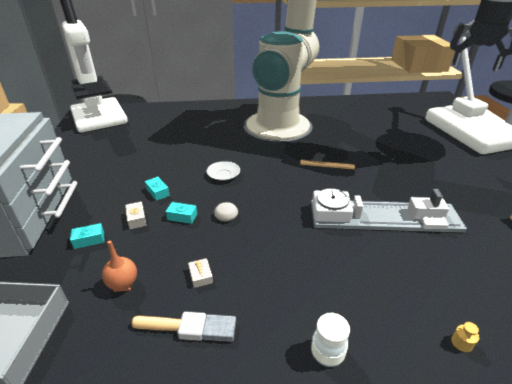

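View pics/top0.png

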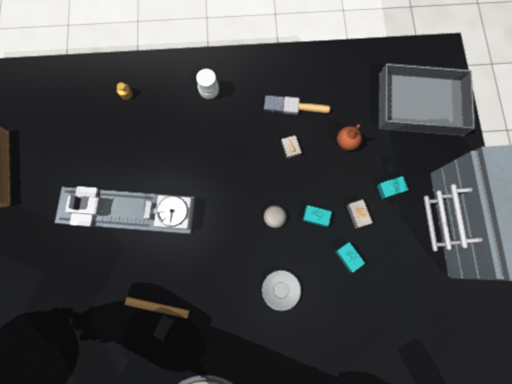

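View pics/wrist0.png

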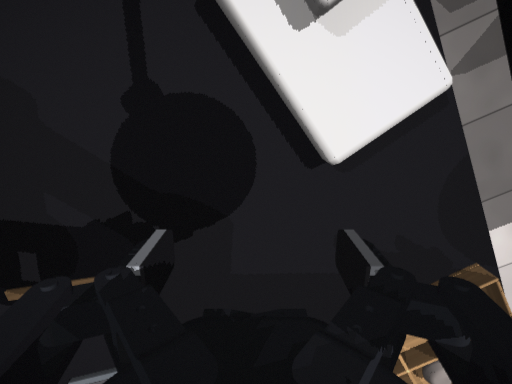

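```bash
python3 - <<'E'
import cv2,numpy as np
t=cv2.imread("pics/top0.png");s=cv2.imread("pics/scene0.png")
def c(im,x,y,w,h,f):return cv2.resize(im[y:y+h,x:x+w],None,fx=f,fy=f,interpolation=cv2.INTER_CUBIC)
a=np.vstack([np.hstack([c(t,266,122,50,50,7),c(t,335,188,50,50,7)]),np.hstack([c(s,176,248,50,35,7),c(s,112,198,50,35,7)])])
cv2.imwrite("pics/crop1.png",a)
cv2.imwrite("pics/crop2.png",c(t,45,175,160,70,5))
E
```

```text
(no output)
```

View pics/crop1.png

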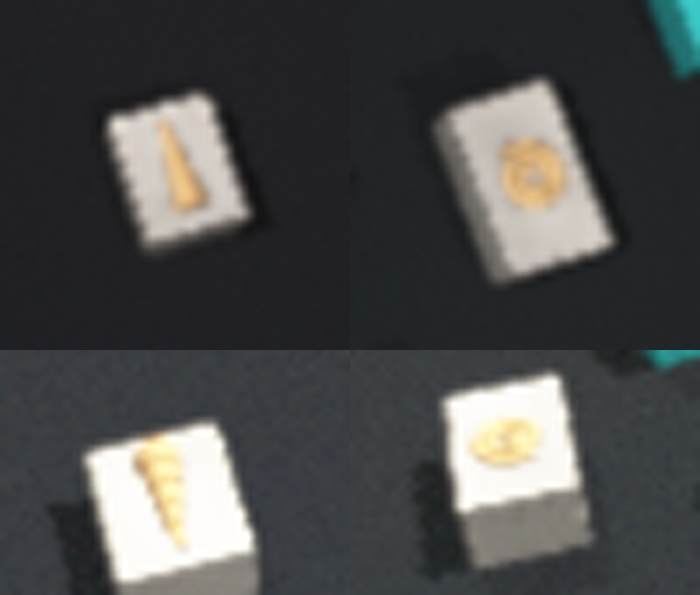

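View pics/crop2.png

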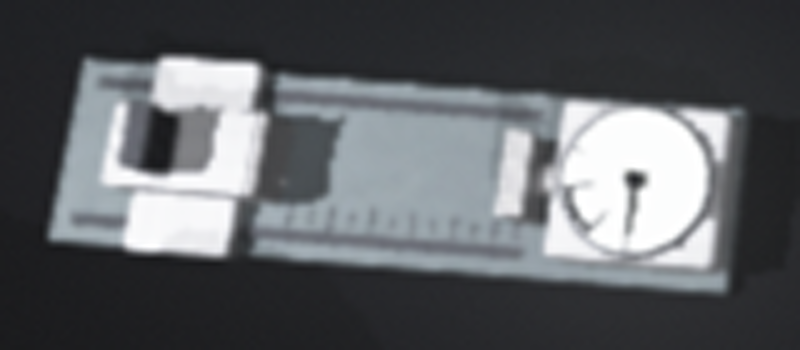

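```bash
cat > h.py <<'E'
import numpy as np, cv2
from station import *
from scipy.optimize import least_squares
C={n:get_calibration(n) for n in ["scene","top"]}
def proj(c,P):
    P=np.atleast_2d(P);M=c["camera_from_world"];q=P@M[:3,:3].T+M[:3,3]
    return np.c_[c["fx"]*q[:,0]/q[:,2]+c["cx"],c["fy"]*q[:,1]/q[:,2]+c["cy"]]
def ray(c,u):
    M=c["camera_from_world"];R=M[:3,:3];o=-R.T@M[:3,3]
    d=R.T@np.array([(u[0]-c["cx"])/c["fx"],(u[1]-c["cy"])/c["fy"],1]);return o,d
def atz(c,u,z):
    o,d=ray(c,u);return o+d*(z-o[2])/d[2]
def tri(obs): # [(c,u),...]
    f=lambda p:np.concatenate([proj(c,p)[0]-u for c,u in obs])
    r=least_squares(f,[.45,0,.02]);return r.x,r.fun
def T(p,yaw):
    c,s=np.cos(yaw),np.sin(yaw);return lambda L:np.c_[c*L[:,0]-s*L[:,1]+p[0],s*L[:,0]+c*L[:,1]+p[1],L[:,2]]
E
cat > a.py <<'E'
from h import *
tp=[(350.4,204),(363.3,199.1),(372.9,222.6),(358.6,227.3)]
sc=[(128,220.9),(144.9,218),(142,201.3),(125.3,205.1)]
# scene order matched: image-top +x ; scene-down +x ; scene-right +y ; top-left +y
sc=[(144.9,218),(128,220.9),(125.3,205.1),(142,201.3)]
P=[]
for a,b in zip(tp,sc):
    x,r=tri([(C["top"],a),(C["scene"],b)]);P.append(x);print(x.round(4),r.round(1),atz(C["top"],a,.026).round(4),atz(C["scene"],b,.026).round(4))
P=np.array(P);print(P.mean(0))
for i in range(4):print(np.linalg.norm(P[i]-P[i-1]))
s=[(62,186.4),(194.4,196.6),(191,233.6),(54.6,223)]
for u in s: print('bed',atz(C["top"],u,.012).round(4))
print('dial',atz(C["top"],(172,211),.054))
im=cv2.imread("pics/scene0.png")
cv2.imwrite("pics/crop3.png",cv2.resize(im[180:240,305:470],None,fx=4.8,fy=4.8,interpolation=cv2.INTER_CUBIC))
E
python3 a.py
```

```text
[ 0.4782 -0.3736  0.0209] [-1.7  0.3 -1.6 -0.2] [ 0.4779 -0.3764  0.026 ] [ 0.4855 -0.3682  0.026 ]
[ 0.4879 -0.407   0.0234] [-1.2  0.3 -1.1 -0.2] [ 0.4878 -0.4092  0.026 ] [ 0.4918 -0.4035  0.026 ]
[ 0.4294 -0.4235  0.0227] [-0.9  0.2 -0.9 -0.2] [ 0.4294 -0.4247  0.026 ] [ 0.4345 -0.4199  0.026 ]
[ 0.4203 -0.387   0.0241] [-1.1  0.2 -1.  -0.2] [ 0.4205 -0.389   0.026 ] [ 0.4237 -0.3837  0.026 ]
[ 0.45394387 -0.39778556  0.0227861 ]
0.059495189838756964
0.034922313644222276
0.06072571561228673
0.03769799022590357
bed [0.5705 0.3271 0.012 ]
bed [0.5235 0.0015 0.012 ]
bed [0.4331 0.0123 0.012 ]
bed [0.4803 0.3404 0.012 ]
dial [0.48381338 0.04786244 0.054     ]
```

View pics/crop3.png

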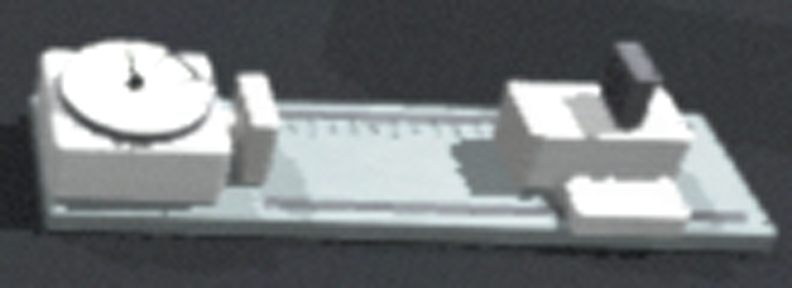

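```bash
cat >> h.py <<'E'
def wpose():
    s=sense();c=get_calibration("wrist");M=c["camera_from_world"];o=-M[:3,:3].T@M[:3,3]
    return s,c,o
def plan(p,ydir):
    s=sense();R=s["tcp_rot"];d=R.T@(np.array(p)-s["position"])
    a=np.degrees(np.arctan2(R[1,1],R[0,1]));t=(a-ydir+180)%360-180
    print("shift tool cm",(d*100).round(2),"turn",round(t,1),"pos",s["position"].round(4),"yang",round(a,1),"t",s["t"],"F",s["force"].round(1),"gap",round(s["finger_gap"],3))
E
python3 - <<'E'
from h import *
s,c,o=wpose();R=s["tcp_rot"];print("cam in tool",R.T@(o-s["position"]),"\naxes",R.T@c["camera_from_world"][:3,:3].T)
plan([.50,.17,.25],-8.2)
import station;print([x for x in dir(station) if x[0]!='_'])
E
```

```text
cam in tool [ 0.06716584  0.00129146 -0.14195702] 
axes [[-2.47350272e-04 -9.62893221e-01 -2.69882538e-01]
 [ 9.99999936e-01 -1.68371625e-04 -3.15790566e-04]
 [ 2.58632033e-04 -2.69882599e-01  9.62893201e-01]]
shift tool cm [-38.23 -16.04  -1.92] turn 73.3 pos [0.2205 0.4762 0.2307] yang 65.1 t 0.15 F [-0.3  0.1  0.2] gap 0.998
['Unreachable', 'capture', 'close_job', 'get_calibration', 'sense', 'tcp_to_grasp']
```

Emit:
drive_tool(commands=[{"travel": [-4.8,-2.0,-0.3],"turn": 10,"hand": 1},{"travel": [-5.0,-1.1,-0.3],"turn": 10,"hand": 1},{"travel": [-5.2,-0.2,-0.3],"turn": 10,"hand": 1},{"travel": [-5.1,0.7,-0.3],"turn": 10,"hand": 1},{"travel": [-4.9,1.6,-0.3],"turn": 10,"hand": 1},{"travel": [-4.6,2.4,0],"turn": 10,"hand": 1},{"travel": [-4.1,3.1,0],"turn": 10,"hand": 1},{"travel": [-3.5,3.8,0],"turn": 10,"hand": 1}])

```text
t: 1.15
position: [0.5011, 0.1602, 0.2438]
tcp_rot: [[0.293, 0.956, -0.003], [0.956, -0.293, -0.003], [-0.004, -0.002, -1.0]]
force: [0.4, 0.3, -0.2]
finger_gap: 1.0
```

```bash
python3 - <<'E'
from h import *
plan([.50,.17,.25],-8.2)
E
```

```text
shift tool cm [ 0.9  -0.39 -0.63] turn -8.8 pos [0.5011 0.1602 0.2438] yang -17.0 t 1.15 F [ 0.4  0.3 -0.2] gap 1.0
```

Tracking is very good. Look at the caliper from here.

```bash
cat >> h.py <<'E'
def wshot(name):
    s,c,o=wpose();im=capture("wrist");cv2.imwrite(f"pics/{name}.png",im[:,:,::-1]);np.save(f"pics/{name}.npy",c,allow_pickle=True);return s,c
def wcal(name): return np.load(f"pics/{name}.npy",allow_pickle=True).item()
def crop(name,x,y,w,h,f):
    im=cv2.imread(f"pics/{name}.png");cv2.imwrite(f"pics/{name}_c{x}_{y}.png",cv2.resize(im[y:y+h,x:x+w],None,fx=f,fy=f,interpolation=cv2.INTER_CUBIC))
E
python3 - <<'E'
from h import *
s,c=wshot("w1");print(s["joint_velocities"].round(2))
im=cv2.imread("pics/w1.png");cv2.imwrite("pics/w1b.png",cv2.resize(im,(800,600),interpolation=cv2.INTER_CUBIC))
E
```

```text
[-4.319e+01  2.390e+01 -2.417e+01 -2.000e-02  1.500e-01  3.908e+01]
```

View pics/w1b.png

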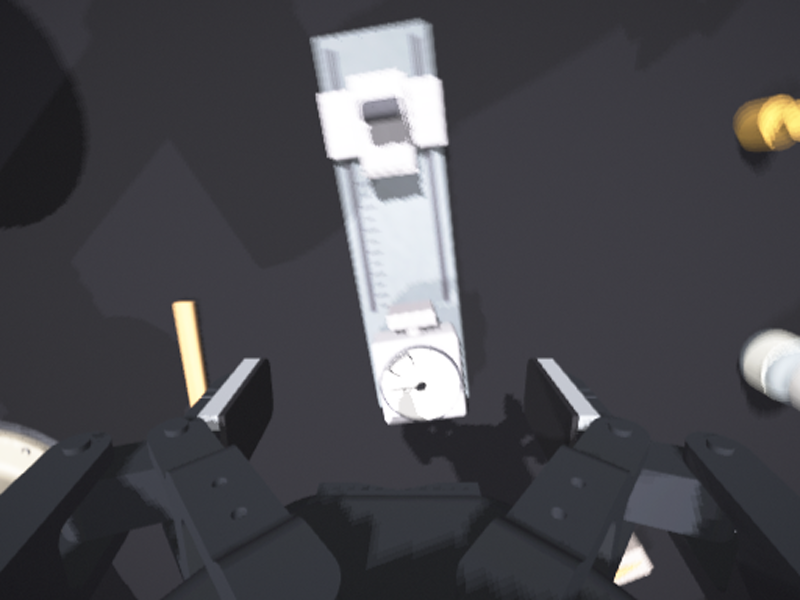

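```bash
python3 - <<'E'
from h import *
plan([.45,-.398,.2],-75.5);print(sense()["joint_velocities"].round(1))
s=sense();p=s["position"];a0=-17
# suggest rows: 10 steps
n=11;d=(np.array([.44,-.398])-p[:2])/n
for k in range(n):
    a=np.radians(a0-k*5.4);print(k,(100*np.array([d@[-np.sin(a),np.cos(a)],d@[np.cos(a),np.sin(a)]])).round(1))
E
```

```text
shift tool cm [-54.33  11.74   4.66] turn 57.8 pos [0.5039 0.1556 0.2431] yang -17.7 t 1.2 F [ 1.2 -4.5 -0. ] gap 0.998
[ 4.5 -1.4  2.2  1.   0.1 -7. ]
0 [-5.   0.9]
1 [-4.9  1.4]
2 [-4.7  1.8]
3 [-4.5  2.3]
4 [-4.3  2.7]
5 [-4.   3.1]
6 [-3.7  3.4]
7 [-3.4  3.8]
8 [-3.   4.1]
9 [-2.6  4.3]
10 [-2.2  4.6]
```

Emit:
drive_tool(commands=[{"travel": [-5.0,0.9,0],"turn": 5.4,"hand": 1},{"travel": [-4.9,1.4,0],"turn": 5.4,"hand": 1},{"travel": [-4.7,1.8,0],"turn": 5.4,"hand": 1},{"travel": [-4.5,2.3,0],"turn": 5.4,"hand": 1},{"travel": [-4.3,2.7,0],"turn": 5.4,"hand": 1},{"travel": [-4.0,3.1,0],"turn": 5.4,"hand": 1},{"travel": [-3.7,3.4,0],"turn": 5.4,"hand": 1},{"travel": [-3.4,3.8,0],"turn": 5.4,"hand": 1}])

```text
t: 2.2
position: [0.4459, -0.2568, 0.2427]
tcp_rot: [[0.884, 0.467, -0.007], [0.467, -0.884, -0.005], [-0.009, 0.001, -1.0]]
force: [-0.8, 0.1, 0.7]
finger_gap: 0.996
```

```bash
python3 - <<'E'
from h import *
plan([.45,-.395,.2],-75.5)
E
```

```text
shift tool cm [-6.05 12.41  4.34] turn 13.3 pos [ 0.4459 -0.2568  0.2427] yang -62.2 t 2.2 F [-0.8  0.1  0.7] gap 0.996
```

Emit:
drive_tool(commands=[{"travel": [-1.8,3.6,1.2],"turn": 4.4,"hand": 1},{"travel": [-1.6,3.6,1.2],"turn": 4.4,"hand": 1},{"travel": [-1.1,3.2,1.2],"turn": 4.4,"hand": 1},{"travel": [-0.6,1.8,0.6],"turn": 0,"hand": 1},{"travel": [0,0,0],"turn": 0,"hand": 1},{"travel": [0,0,0],"turn": 0,"hand": 1},{"travel": [0,0,0],"turn": 0,"hand": 1},{"travel": [0,0,0],"turn": 0,"hand": 1}])

```text
t: 3.2
position: [0.4435, -0.3935, 0.2004]
tcp_rot: [[0.969, 0.248, -0.007], [0.247, -0.969, -0.004], [-0.008, 0.002, -1.0]]
force: [0.1, 0.5, 0.4]
finger_gap: 1.003
```

```bash
python3 - <<'E'
from h import *
plan([.45,-.395,.2],-75.5)
s,c=wshot("w2");print(s["joint_velocities"].round(2))
im=cv2.imread("pics/w2.png");cv2.imwrite("pics/w2b.png",cv2.resize(im,(800,600),interpolation=cv2.INTER_CUBIC))
E
```

```text
shift tool cm [0.6  0.31 0.03] turn -0.2 pos [ 0.4435 -0.3935  0.2004] yang -75.7 t 3.2 F [0.1 0.5 0.4] gap 1.003
[ 0.53 -0.56  0.05 -0.03  0.15 -0.05]
```

View pics/w2b.png

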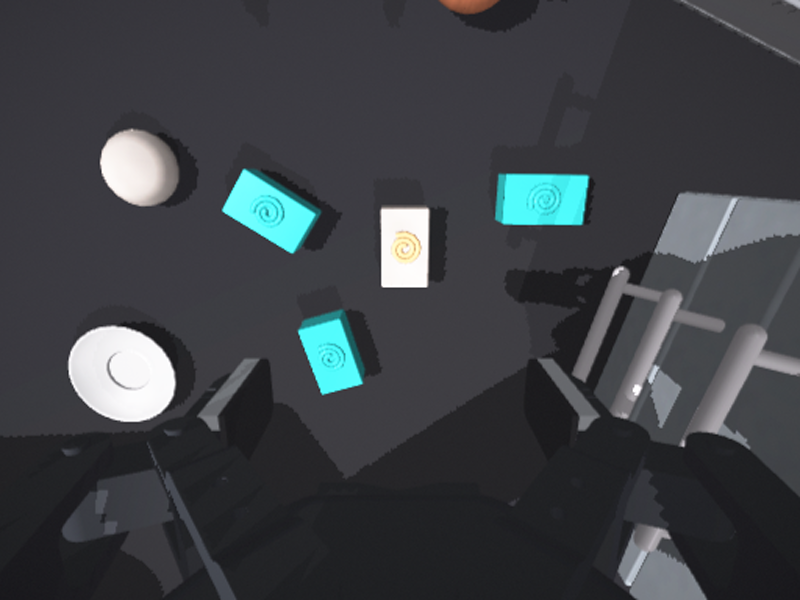

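```bash
python3 - <<'E'
from h import *
crop("w2",230,120,60,75,8)
E
```

```text
(no output)
```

View pics/w2_c230_120.png

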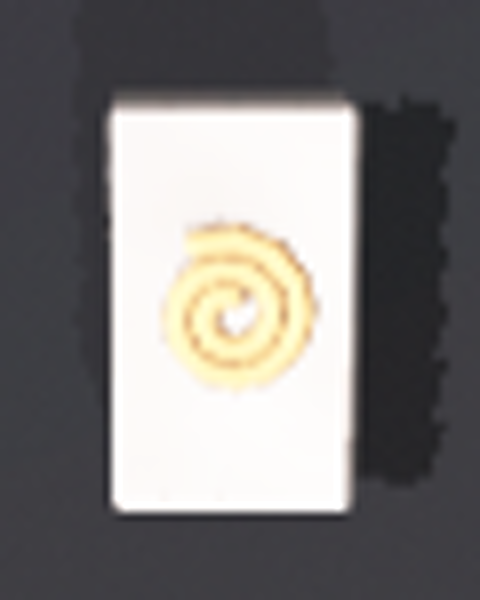

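```bash
python3 - <<'E'
from h import *
c=wcal("w2")
q=np.array([(110,106),(357,106),(351,513),(112,513)])/8-.44+[230,120]
W=np.array([atz(c,u,.026) for u in q]);print(W.round(4),W.mean(0).round(4))
for i in range(4):print(np.linalg.norm(W[i]-W[i-1]).round(4))
d=W[0]+W[1]-W[2]-W[3];print("long ang",np.degrees(np.arctan2(d[1],d[0])))
m=q.mean(0)
tp=np.mean([(350.4,204),(363.3,199.1),(372.9,222.6),(358.6,227.3)],0)
sc=np.mean([(144.9,218),(128,220.9),(125.3,205.1),(142,201.3)],0)
print(tri([(c,m),(C["top"],tp),(C["scene"],sc)]),tri([(c,m),(C["top"],tp)]),tri([(c,m),(C["scene"],sc)]))
print(tcp_to_grasp)
plan([*W.mean(0)[:2],.1],-75.5)
E
```

```text
[[ 0.4825 -0.3704  0.026 ]
 [ 0.4913 -0.4046  0.026 ]
 [ 0.4328 -0.4198  0.026 ]
 [ 0.4239 -0.3849  0.026 ]] [ 0.4576 -0.3949  0.026 ]
0.0604
0.0353
0.0604
0.036
long ang 14.27141626805416
(array([ 0.4570968 , -0.39572505,  0.02385533]), array([ 0.51332598,  0.92261893, -2.14797735, -1.15310952, -0.5334111 ,
        0.0422598 ])) (array([ 0.45722511, -0.39593565,  0.02443483]), array([ 0.72221801,  0.95142945, -1.99883139, -1.24889897])) (array([ 0.45809672, -0.39468654,  0.02456732]), array([-0.11437816,  0.00577074, -0.20236988,  0.04968994]))
0.0187
shift tool cm [ 1.41  0.46 10.03] turn -0.2 pos [ 0.4435 -0.3936  0.2004] yang -75.7 t 3.25 F [ 0.1 -0.2 -0.4] gap 0.996
```

Emit:
drive_tool(commands=[{"travel": [0.7,0.2,2.5],"turn": 0,"hand": 1},{"travel": [0.7,0.2,4.0],"turn": 0,"hand": 1},{"travel": [0,0,4.0],"turn": 0,"hand": 1},{"travel": [0,0,3.5],"turn": 0,"hand": 1},{"travel": [0,0,2.0],"turn": 0,"hand": 1},{"travel": [0,0,1.0],"turn": 0,"hand": 1},{"travel": [0,0,0],"turn": 0,"hand": 1},{"travel": [0,0,0],"turn": 0,"hand": 1}])

```text
t: 4.25
position: [0.4603, -0.3945, 0.0304]
tcp_rot: [[0.968, 0.251, -0.0], [0.251, -0.968, -0.01], [-0.003, 0.01, -1.0]]
force: [-0.3, 0.8, 0.1]
finger_gap: 0.995
```

```bash
python3 - <<'E'
from h import *
plan([.4577,-.395,.003],-75.7)
s,c=wshot("w3")
E
```

```text
shift tool cm [-0.26 -0.04  2.74] turn 0.2 pos [ 0.4603 -0.3945  0.0304] yang -75.5 t 4.25 F [-0.3  0.8  0.1] gap 0.995
```

View pics/w3.png

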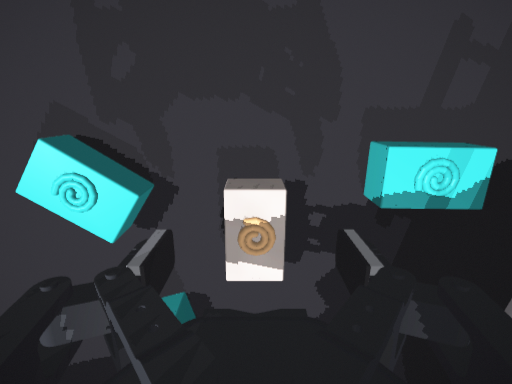

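```bash
python3 - <<'E'
from h import *
c=wcal("w2")
ctr=np.array([.4577,-.395]);a=np.radians(-75.7);xt=np.array([-np.sin(a),np.cos(a)]);yt=np.array([np.cos(a),np.sin(a)])
for u in [(300,322),(344,312),(362,382),(322,393),(223,210),(298,252),(320,213),(498,222),(496,175)]:
    p=atz(c,np.array(u)/1.5625-.2,.026)[:2]-ctr;print(u,(p@xt*1000).round(),(p@yt*1000).round())
E
```

```text
(300, 322) -59.0 -82.0
(344, 312) -50.0 -47.0
(362, 382) -111.0 -35.0
(322, 393) -121.0 -68.0
(223, 210) 29.0 -133.0
(298, 252) -3.0 -80.0
(320, 213) 26.0 -62.0
(498, 222) 20.0 69.0
(496, 175) 53.0 65.0
```

Emit:
drive_tool(commands=[{"travel": [-0.2,0,1.4],"turn": 0,"hand": 1},{"travel": [0,0,1.0],"turn": 0,"hand": 1},{"travel": [0,0,0.3],"turn": 0,"hand": 1},{"travel": [0,0,0],"turn": 0,"hand": -1},{"travel": [0,0,0],"turn": 0,"hand": -1},{"travel": [0,0,0],"turn": 0,"hand": -1},{"travel": [0,0,0],"turn": 0,"hand": -1},{"travel": [0,0,0],"turn": 0,"hand": -1}])

```text
t: 5.3
position: [0.4589, -0.3961, 0.0034]
tcp_rot: [[0.968, 0.251, 0.002], [0.251, -0.968, -0.012], [-0.001, 0.012, -1.0]]
force: [-0.2, -0.1, -2.3]
finger_gap: 0.413
```

```bash
python3 - <<'E'
from h import *
plan([.46,-.395,.003],-75.7)
s,c=wshot("w4")
E
```

```text
shift tool cm [ 0.13 -0.08  0.04] turn 0.2 pos [ 0.4589 -0.3961  0.0034] yang -75.5 t 5.3 F [-0.2 -0.1 -2.3] gap 0.413
```

View pics/w4.png

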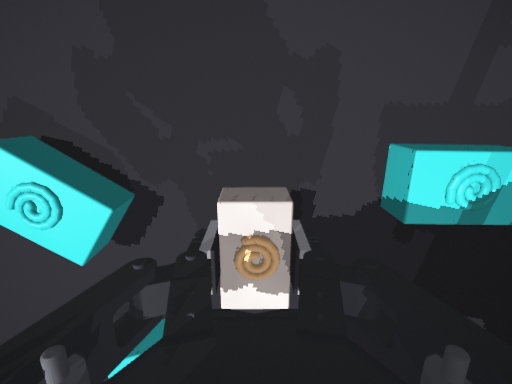

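Emit:
drive_tool(commands=[{"travel": [0,0,-2.5],"turn": 0,"hand": -1},{"travel": [0,0,-5],"turn": 0,"hand": -1},{"travel": [0,0,-5],"turn": 0,"hand": -1},{"travel": [1.6,-5.1,-3],"turn": -7.5,"hand": -1},{"travel": [2.2,-4.8,-3],"turn": -7.5,"hand": -1},{"travel": [2.8,-4.5,-2],"turn": -7.5,"hand": -1},{"travel": [3.4,-4.1,-1],"turn": -7.5,"hand": -1},{"travel": [3.9,-3.6,0],"turn": -7.5,"hand": -1}])

```text
t: 6.35
position: [0.468, -0.1225, 0.2208]
tcp_rot: [[0.604, 0.797, 0.001], [0.797, -0.604, -0.007], [-0.006, 0.005, -1.0]]
force: [0.8, 0.2, -1.2]
finger_gap: 0.411
```

```bash
python3 - <<'E'
from h import *
plan([.487,.06,.22],-8.2)
E
```

```text
shift tool cm [15.7  -9.5  -0.06] turn -28.9 pos [ 0.468  -0.1225  0.2208] yang -37.1 t 6.35 F [ 0.8  0.2 -1.2] gap 0.411
```

Emit:
drive_tool(commands=[{"travel": [3.9,-2.3,0],"turn": -7.2,"hand": -1},{"travel": [4.2,-1.9,0],"turn": -7.2,"hand": -1},{"travel": [4.2,-1.2,0],"turn": -7.2,"hand": -1},{"travel": [3.5,-0.6,0],"turn": -5.5,"hand": -1},{"travel": [0,0,0],"turn": 0,"hand": -1},{"travel": [0,0,0],"turn": 0,"hand": -1},{"travel": [0,0,0],"turn": 0,"hand": -1},{"travel": [0,0,0],"turn": 0,"hand": -1}])

```text
t: 7.35
position: [0.4841, 0.054, 0.2192]
tcp_rot: [[0.157, 0.988, 0.001], [0.988, -0.157, -0.008], [-0.008, 0.002, -1.0]]
force: [-0.3, -0.5, -1.9]
finger_gap: 0.408
```

```bash
python3 - <<'E'
from h import *
plan([.487,.06,.22],-8.2)
s,c=wshot("w5");print(s["joint_velocities"].round(2))
im=cv2.imread("pics/w5.png");cv2.imwrite("pics/w5b.png",cv2.resize(im,(800,600),interpolation=cv2.INTER_CUBIC))
E
```

```text
shift tool cm [ 0.64  0.2  -0.08] turn -0.8 pos [0.4841 0.054  0.2192] yang -9.0 t 7.35 F [-0.3 -0.5 -1.9] gap 0.408
[-0.5  -0.14  0.08 -0.    0.01  0.06]
```

View pics/w5b.png

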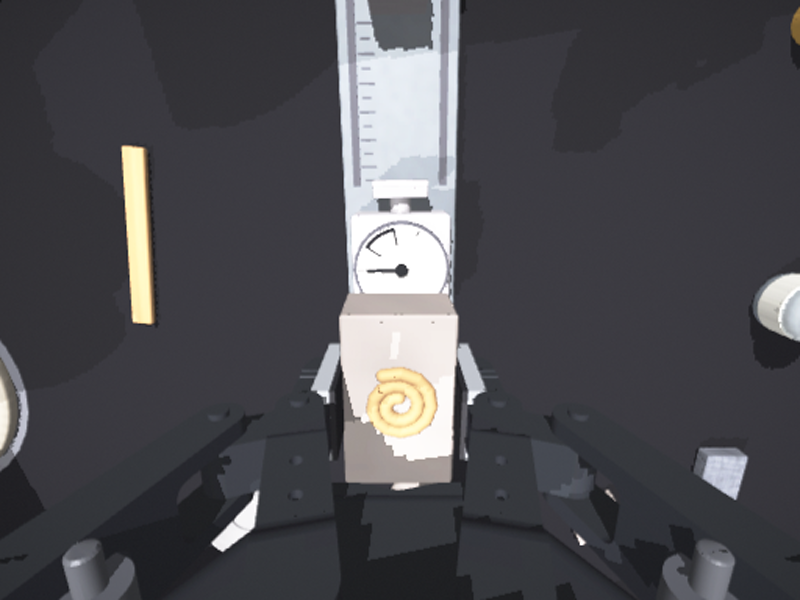

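```bash
python3 - <<'E'
from h import *
crop("w5",205,0,100,75,8);crop("w5",205,100,100,75,8)
E
```

```text
(no output)
```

View pics/w5_c205_0.png

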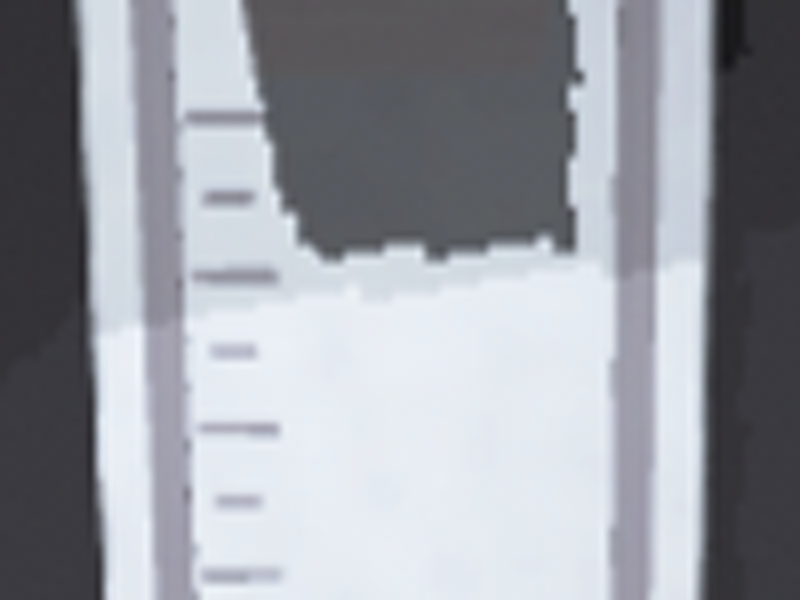

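View pics/w5_c205_100.png

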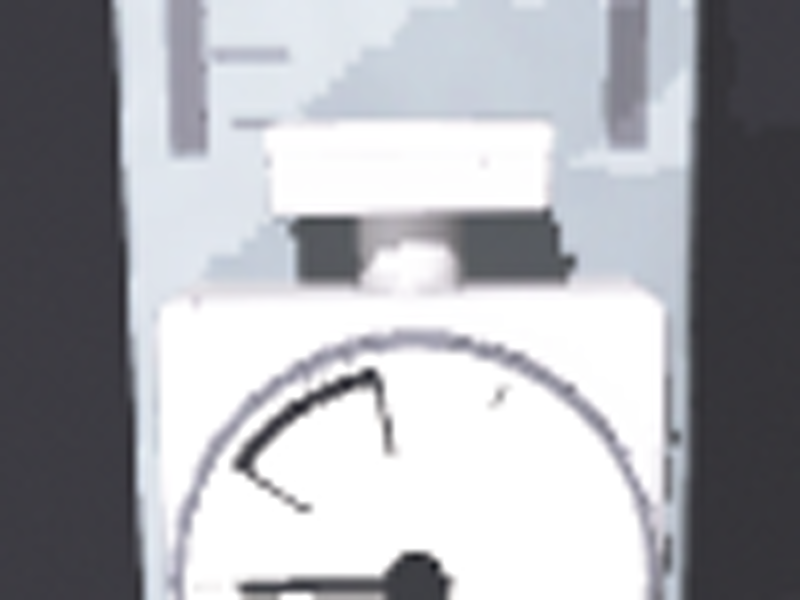

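```bash
python3 - <<'E'
from h import *
c=wcal("w5")
f=lambda u,oy:(np.array(u)/8-.44+[205,oy])
L=np.array([atz(c,f(u,o),.012)[:2] for u,o in [((78,0),0),((92,300),0),((105,600),0),((115,0),100),((135,400),100)]])
Rr=np.array([atz(c,f(u,o),.012)[:2] for u,o in [((716,0),0),((707,300),0),((700,600),0),((695,100),100),((688,300),100)]])
dial=atz(c,f((414,580),100),.054)[:2]
av=[atz(c,f(u,100),.046)[:2] for u in [(269,152),(551,152)]]
print(L.round(4),Rr.round(4),dial,av, np.linalg.norm(av[0]-av[1]))
for e in (L,Rr):
    d=e[0]-e[-1];print("yaw",np.degrees(np.arctan2(-d[0],d[1])))
# ticks spacing check? dial-anvil along y
def res(p):
    cx,cy,yw=p;X=np.array([np.cos(yw),np.sin(yw)]);Y=np.array([-np.sin(yw),np.cos(yw)]);o=np.array([cx,cy])
    r=list((L-o)@X+.045)+list((Rr-o)@X-.045)+[(dial-o)@X*2]+[(av[0]-o)@X+.02,(av[1]-o)@X-.02]+[(a-o)@Y+.06 for a in av]
    return np.array(r)*1000
r=least_squares(res,[.5,.17,-.14]);print(r.x,np.degrees(r.x[2]),r.fun.round(1))
cx,cy,yw=r.x;print("dial y",(dial-[cx,cy])@[-np.sin(yw),np.cos(yw)])
np.save("cal.npy",r.x)
# block in hand: corners of top face in w5b
q=np.array([(340,315),(457,315),(454,483),(345,483)])/1.5625-.2
W=np.array([atz(c,u,.2192+.0034-.003+.0226) for u in q]);s=sense();print("block in tool",((W-s["position"])@s["tcp_rot"]).round(4), ((W-s["position"])@s["tcp_rot"]).mean(0))
E
```

```text
[[0.4707 0.2445]
 [0.4653 0.2074]
 [0.4593 0.1676]
 [0.4553 0.1395]
 [0.4467 0.0789]] [[0.5584 0.2306]
 [0.5528 0.1935]
 [0.547  0.1537]
 [0.5411 0.1109]
 [0.5363 0.0807]] [0.48751246 0.05226209] [array([0.47673898, 0.11451128]), array([0.51586099, 0.10829355])] 0.039613026522854505
yaw -8.252463798221974
yaw -8.401666911643735
[ 0.50477715  0.17080079 -0.1446127 ] -8.285697410997074 [ 0.7  0.6  0.5  0.6  0.8 -0.5 -0.8 -0.8 -0.5 -0.8 -0.   0.4 -0.   0.3
 -0.3]
dial y -0.11978936531570826
block in tool [[ 0.0287 -0.0157 -0.0232]
 [ 0.0287  0.0188 -0.0231]
 [-0.0307  0.0201 -0.0227]
 [-0.0306 -0.0163 -0.0228]] [-0.00096369  0.00172806 -0.02294591]
```

```bash
python3 - <<'E'
from h import *
plan([.5003,.1471,.06],-8.3)
cx,cy,yw=np.load("cal.npy");Y=np.array([-np.sin(yw),np.cos(yw)])
for u in [(268,112),(262,195)]:
    p=atz(C["top"],np.array(u)/5-.4+[45,175],.046)[:2];print((p-[cx,cy])@Y)
E
```

```text
shift tool cm [ 9.57  0.11 15.85] turn -0.7 pos [0.4841 0.054  0.2192] yang -9.0 t 7.4 F [-0.7  0.2 -1.7] gap 0.407
0.05507003880073485
0.05101300636606748
```

Emit:
drive_tool(commands=[{"travel": [2.5,0,0],"turn": -0.7,"hand": -1},{"travel": [3.5,0,2],"turn": 0,"hand": -1},{"travel": [2.5,0.1,4],"turn": 0,"hand": -1},{"travel": [1.0,0,4],"turn": 0,"hand": -1},{"travel": [0,0,3],"turn": 0,"hand": -1},{"travel": [0,0,2],"turn": 0,"hand": -1},{"travel": [0,0,0.8],"turn": 0,"hand": -1},{"travel": [0,0,0],"turn": 0,"hand": -1}])

```text
t: 8.4
position: [0.5019, 0.1459, 0.0575]
tcp_rot: [[0.152, 0.988, 0.005], [0.988, -0.152, -0.008], [-0.007, 0.006, -1.0]]
force: [0.6, -0.0, -1.2]
finger_gap: 0.41
```

```bash
python3 - <<'E'
from h import *
plan([.5003,.1471,.0158],-8.3)
s,c=wshot("w6")
E
```

```text
shift tool cm [ 0.12 -0.2   4.17] turn -0.4 pos [0.5019 0.1459 0.0575] yang -8.7 t 8.4 F [ 0.6 -0.  -1.2] gap 0.41
```

View pics/w6.png

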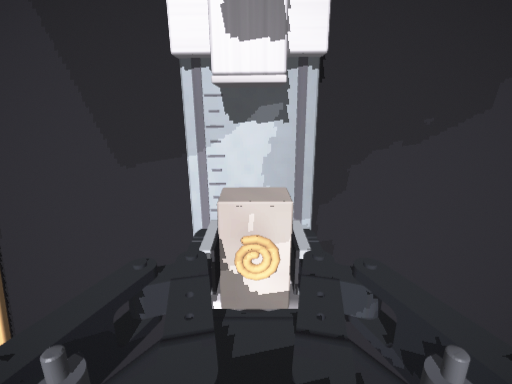

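Emit:
drive_tool(commands=[{"travel": [0.1,-0.25,0.5],"turn": -0.4,"hand": -1},{"travel": [0,0,1.2],"turn": 0,"hand": -1},{"travel": [0,0,1.2],"turn": 0,"hand": -1},{"travel": [0,0,0.8],"turn": 0,"hand": -1},{"travel": [0,0,0.3],"turn": 0,"hand": -1},{"travel": [0,0,0],"turn": 0,"hand": -1},{"travel": [0,0,0],"turn": 0,"hand": -1},{"travel": [0,0,0],"turn": 0,"hand": -1}])

```text
t: 9.45
position: [0.5015, 0.1474, 0.0175]
tcp_rot: [[0.145, 0.989, 0.01], [0.989, -0.145, -0.007], [-0.005, 0.01, -1.0]]
force: [0.2, -1.3, -1.1]
finger_gap: 0.407
```

```bash
python3 - <<'E'
from h import *
plan([.5003,.1471,.0155],-8.3)
s,c=wshot("w7")
E
```

```text
shift tool cm [-0.04 -0.12  0.2 ] turn -0.0 pos [0.5015 0.1474 0.0175] yang -8.3 t 9.45 F [ 0.2 -1.3 -1.1] gap 0.407
```

View pics/w7.png

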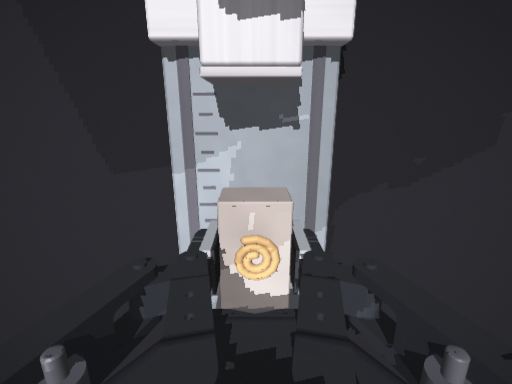

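Emit:
drive_tool(commands=[{"travel": [0,-0.15,0.05],"turn": 0,"hand": -1},{"travel": [0,0,0.15],"turn": 0,"hand": -1},{"travel": [0,0,0.05],"turn": 0,"hand": -1},{"travel": [0,0,0],"turn": 0,"hand": -1},{"travel": [0,0,0],"turn": 0,"hand": -1},{"travel": [0,0,0],"turn": 0,"hand": -1},{"travel": [0,0,0],"turn": 0,"hand": -1},{"travel": [0,0,0],"turn": 0,"hand": -1}])

```text
t: 10.5
position: [0.5002, 0.1476, 0.0152]
tcp_rot: [[0.145, 0.989, 0.01], [0.989, -0.145, -0.007], [-0.005, 0.011, -1.0]]
force: [-0.2, -0.5, -0.8]
finger_gap: 0.412
```

```bash
python3 - <<'E'
from h import *
plan([.5003,.1471,.0155],-8.3)
E
```

```text
shift tool cm [-0.05  0.02 -0.03] turn -0.0 pos [0.5002 0.1476 0.0152] yang -8.3 t 10.5 F [-0.2 -0.5 -0.8] gap 0.412
```

Emit:
drive_tool(commands=[{"travel": [0,0,0.06],"turn": 0,"hand": -1},{"travel": [0,0,0],"turn": 0,"hand": -0.1},{"travel": [0,0,0],"turn": 0,"hand": 0.3},{"travel": [0,0,0],"turn": 0,"hand": 0.6},{"travel": [0,0,0],"turn": 0,"hand": 0.6},{"travel": [0,0,-2],"turn": 0,"hand": 0.6},{"travel": [0,0,-4],"turn": 0,"hand": 0.6},{"travel": [0,0,-4],"turn": 0,"hand": 0.6}])

```text
t: 11.5
position: [0.4973, 0.1479, 0.114]
tcp_rot: [[0.145, 0.989, 0.004], [0.989, -0.145, -0.008], [-0.008, 0.005, -1.0]]
force: [1.0, 0.3, 0.7]
finger_gap: 0.8
```

```bash
python3 - <<'E'
from h import *
plan([.5003,.1471,.0155],-8.3)
s,c=wshot("w8");im=cv2.imread("pics/w8.png");cv2.imwrite("pics/w8b.png",cv2.resize(im,(800,600),interpolation=cv2.INTER_CUBIC))
E
```

```text
shift tool cm [0.04 0.26 9.85] turn -0.0 pos [0.4973 0.1479 0.114 ] yang -8.3 t 11.5 F [1.  0.3 0.7] gap 0.8
```

View pics/w8b.png

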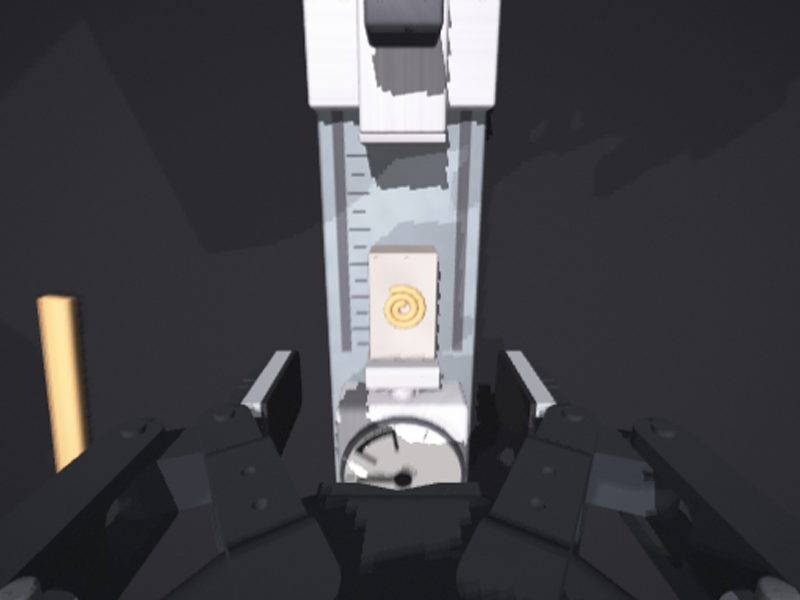

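```bash
python3 - <<'E'
from h import *
c=wcal("w8")
cx,cy,yw=np.load("cal.npy");X=np.array([np.cos(yw),np.sin(yw)]);Y=np.array([-np.sin(yw),np.cos(yw)])
def cal(u,z):
    p=atz(c,np.array(u)/1.5625-.2,z)[:2]-[cx,cy];return (p@X*1000).round(1),(p@Y*1000).round(1)
print("jaw",cal((361,133),.046),cal((446,133),.046),"tab foot",cal((366,40),.075),cal((440,40),.075))
print("block",[cal(u,.038) for u in [(369,254),(437,254),(436,358),(369,358)]],"anvil",cal((367,364),.046),cal((439,364),.046))
p=np.array([cx,cy])+X*(-.0015)+Y*.128
plan([*p,.13],-8.3);print(p)
E
python3 - <<'E'
E
```

```text
jaw (np.float64(-19.4), np.float64(62.4)) (np.float64(20.0), np.float64(62.4)) tab foot (np.float64(-14.4), np.float64(93.2)) (np.float64(13.5), np.float64(93.2))
block [(np.float64(-17.4), np.float64(4.0)), (np.float64(18.0), np.float64(3.9)), (np.float64(18.8), np.float64(-55.1)), (np.float64(-18.6), np.float64(-55.0))] anvil (np.float64(-19.1), np.float64(-54.7)) (np.float64(19.7), np.float64(-54.9))
shift tool cm [ 1.507e+01  1.000e-02 -1.030e+00] turn -0.0 pos [0.4999 0.1485 0.1203] yang -8.3 t 11.55 F [1.6 0.9 5.1] gap 0.8
[0.52173878 0.29768086]
```

Emit:
drive_tool(commands=[{"travel": [3,0,-1],"turn": 0,"hand": -1},{"travel": [5,0,0],"turn": 0,"hand": -1},{"travel": [5,0,0],"turn": 0,"hand": -1},{"travel": [2.2,0,0],"turn": 0,"hand": -1},{"travel": [0,0,0],"turn": 0,"hand": -1},{"travel": [0,0,0],"turn": 0,"hand": -1},{"travel": [0,0,0],"turn": 0,"hand": -1},{"travel": [0,0,0],"turn": 0,"hand": -1}])

```text
t: 12.55
position: [0.5239, 0.3008, 0.1318]
tcp_rot: [[0.149, 0.989, 0.017], [0.989, -0.149, -0.006], [-0.003, 0.018, -1.0]]
force: [-0.6, 0.4, 0.3]
finger_gap: -0.002
```

```bash
cat >> h.py <<'E'
cx,cy,yw=np.load("cal.npy");X=np.array([np.cos(yw),np.sin(yw)]);Y=np.array([-np.sin(yw),np.cos(yw)])
def where():
    s=sense();d=s["position"][:2]-[cx,cy];f=s["force"]
    print("cal x,y mm",(d@X*1000).round(1),(d@Y*1000).round(1),"z",s["position"][2].round(4),"Fcal",(f[:2]@X).round(1),(f[:2]@Y).round(1),f[2].round(1),"t",s["t"])
def sshot(name):
    im=capture("scene")[:,:,::-1];cv2.imwrite(f"pics/{name}.png",cv2.resize(im[130:245,290:490],None,fx=4,fy=4,interpolation=cv2.INTER_CUBIC))
E
python3 - <<'E'
from h import *
where();plan([*(np.array([cx,cy])+X*(-.0015)+Y*.13),.052],-8.3)
s,c=wshot("w9");sshot("s9")
im=cv2.imread("pics/w9.png");cv2.imwrite("pics/w9b.png",cv2.resize(im,(800,600),interpolation=cv2.INTER_CUBIC))
E
```

```text
cal x,y mm 0.2 131.4 z 0.1318 Fcal -0.6 0.3 0.3 t 12.55
shift tool cm [-0.11 -0.31  7.98] turn -0.3 pos [0.5239 0.3008 0.1318] yang -8.6 t 12.55 F [-0.6  0.4  0.3] gap -0.002
```

View pics/w9b.png

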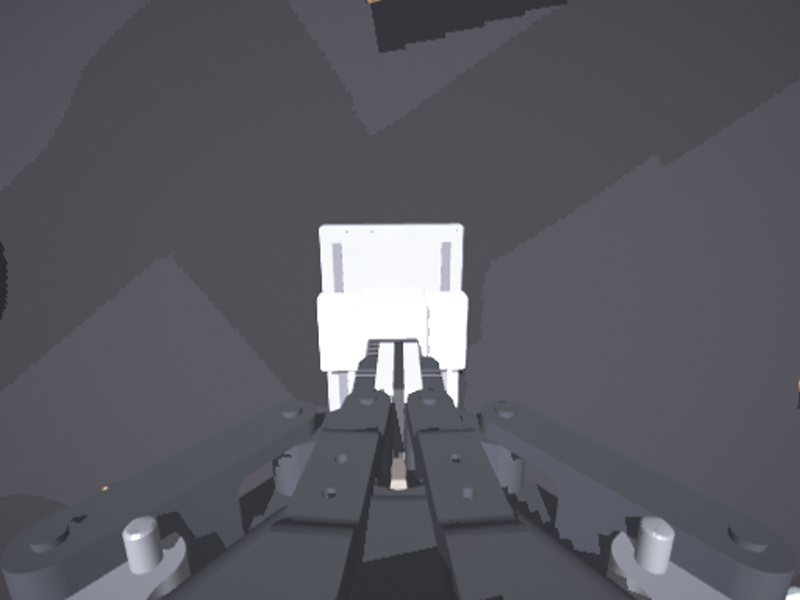

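View pics/s9.png

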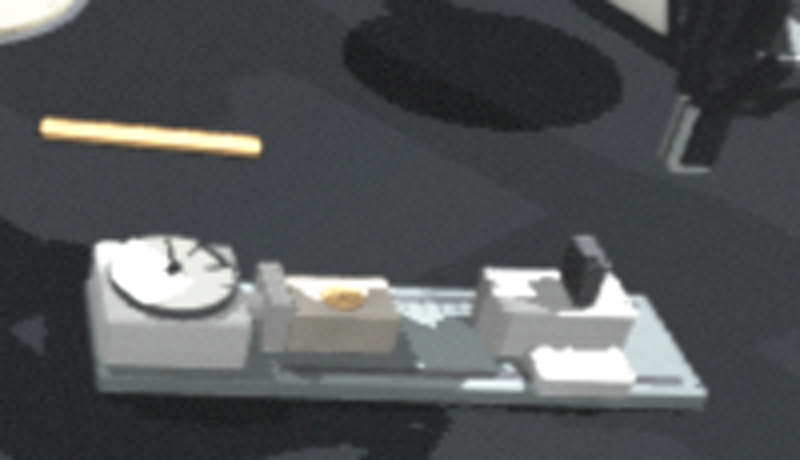

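Emit:
drive_tool(commands=[{"travel": [0,-0.1,1.5],"turn": -0.3,"hand": -1},{"travel": [0,-0.1,2.5],"turn": 0,"hand": -1},{"travel": [0,0,2.0],"turn": 0,"hand": -1},{"travel": [0,0,1.2],"turn": 0,"hand": -1},{"travel": [0,0,0.6],"turn": 0,"hand": -1},{"travel": [0,0,0],"turn": 0,"hand": -1},{"travel": [0,0,0],"turn": 0,"hand": -1},{"travel": [0,0,0],"turn": 0,"hand": -1}])

```text
t: 13.65
position: [0.5232, 0.3003, 0.0497]
tcp_rot: [[0.143, 0.99, 0.018], [0.99, -0.143, -0.005], [-0.003, 0.019, -1.0]]
force: [-0.6, 1.2, 0.6]
finger_gap: -0.003
```

```bash
python3 - <<'E'
from h import *
where();sshot("s10")
E
```

```text
cal x,y mm -0.4 130.8 z 0.0497 Fcal -0.8 1.1 0.6 t 13.65
```

View pics/s10.png

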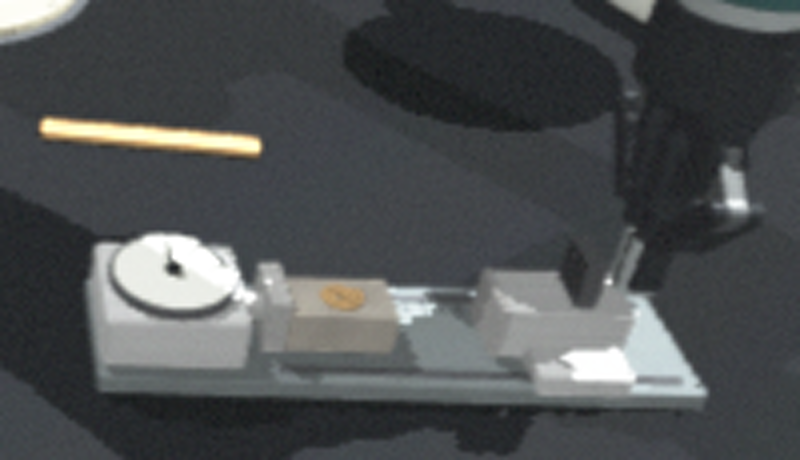

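Emit:
drive_tool(commands=[{"travel": [-0.5,0,-0.15],"turn": 0,"hand": -1},{"travel": [-0.5,0,-0.15],"turn": 0,"hand": -1},{"travel": [-0.5,0,0],"turn": 0,"hand": -1},{"travel": [-0.5,0,0],"turn": 0,"hand": -1},{"travel": [-0.5,0,0],"turn": 0,"hand": -1},{"travel": [-0.5,0,0],"turn": 0,"hand": -1},{"travel": [-0.5,0,0],"turn": 0,"hand": -1},{"travel": [-0.5,0,0],"turn": 0,"hand": -1}])

```text
t: 14.7
position: [0.5187, 0.2673, 0.0541]
tcp_rot: [[0.14, 0.99, 0.028], [0.99, -0.14, 0.015], [0.019, 0.025, -1.0]]
force: [3.7, 7.6, -2.6]
finger_gap: -0.003
```

```bash
python3 - <<'E'
from h import *
where();sshot("s11")
E
```

```text
cal x,y mm -0.1 97.5 z 0.0541 Fcal 2.5 8.0 -2.6 t 14.7
```

View pics/s11.png

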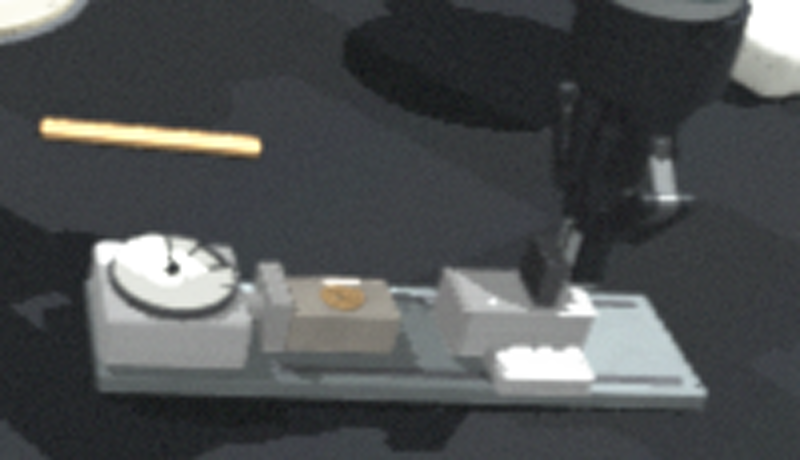

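Emit:
drive_tool(commands=[{"travel": [-0.35,0,0],"turn": 0,"hand": -1},{"travel": [-0.35,0,0],"turn": 0,"hand": -1},{"travel": [-0.35,0,0],"turn": 0,"hand": -1},{"travel": [-0.35,0,0],"turn": 0,"hand": -1},{"travel": [-0.35,0,0],"turn": 0,"hand": -1},{"travel": [-0.35,0,0],"turn": 0,"hand": -1},{"travel": [-0.35,0,0],"turn": 0,"hand": -1},{"travel": [-0.3,0,0],"turn": 0,"hand": -1}])

```text
t: 15.75
position: [0.5162, 0.2494, 0.0544]
tcp_rot: [[0.135, 0.99, 0.039], [0.99, -0.137, 0.042], [0.047, 0.033, -0.998]]
force: [3.2, 7.4, -3.9]
finger_gap: 0.002
```

```bash
python3 - <<'E'
from h import *
where();sshot("s12")
E
```

```text
cal x,y mm 0.0 79.5 z 0.0544 Fcal 2.1 7.8 -3.9 t 15.75
```

View pics/s12.png

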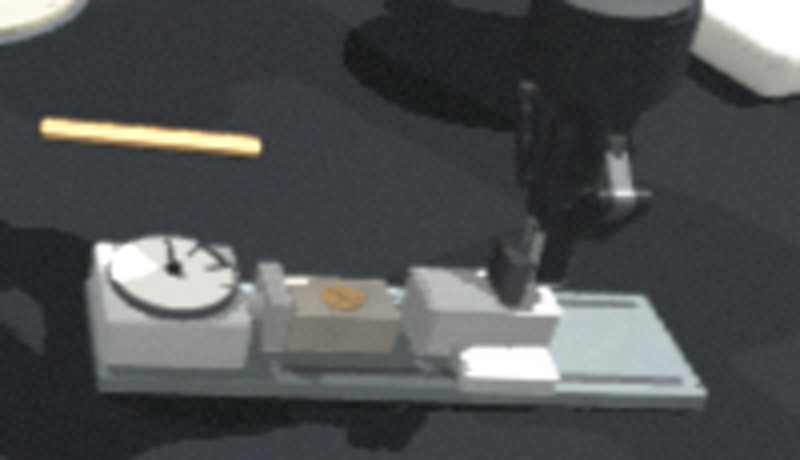

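Emit:
drive_tool(commands=[{"travel": [-0.25,0,0],"turn": 0,"hand": -1},{"travel": [-0.25,0,0],"turn": 0,"hand": -1},{"travel": [-0.25,0,0],"turn": 0,"hand": -1},{"travel": [-0.25,0,0],"turn": 0,"hand": -1},{"travel": [-0.25,0,0],"turn": 0,"hand": -1},{"travel": [-0.25,0,0],"turn": 0,"hand": -1},{"travel": [-0.25,0,0],"turn": 0,"hand": -1},{"travel": [-0.25,0,0],"turn": 0,"hand": -1}])

```text
t: 16.8
position: [0.5149, 0.2393, 0.0548]
tcp_rot: [[0.131, 0.99, 0.05], [0.989, -0.134, 0.067], [0.073, 0.04, -0.997]]
force: [2.5, 7.9, -3.8]
finger_gap: -0.001
```

```bash
python3 - <<'E'
from h import *
where();print(sense()["tcp_rot"][:,2]);sshot("s13")
E
```

```text
cal x,y mm 0.1 69.3 z 0.0548 Fcal 1.3 8.1 -3.8 t 16.8
[ 0.04953757  0.0672279  -0.99650712]
```

View pics/s13.png

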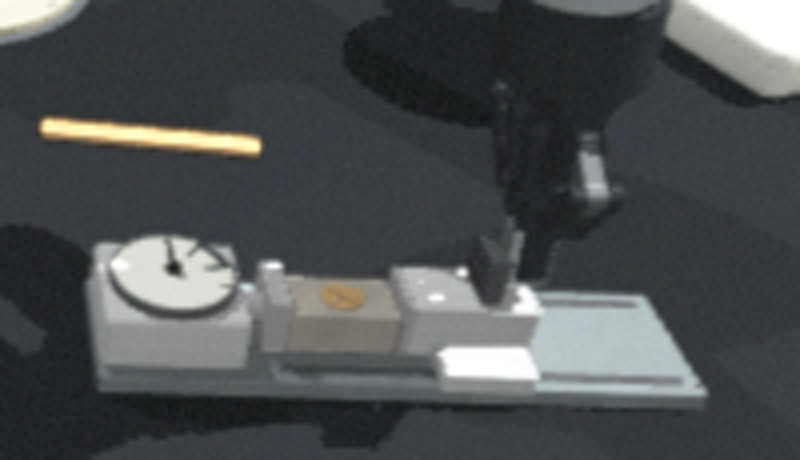

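Emit:
drive_tool(commands=[{"travel": [-0.3,0,0],"turn": 0,"hand": -1},{"travel": [-0.3,0,0],"turn": 0,"hand": -1},{"travel": [-0.3,0,0],"turn": 0,"hand": -1},{"travel": [-0.3,0,0],"turn": 0,"hand": -1},{"travel": [0,0,0],"turn": 0,"hand": -1},{"travel": [0,0,0],"turn": 0,"hand": -1},{"travel": [0,0,0],"turn": 0,"hand": -1},{"travel": [0,0,0],"turn": 0,"hand": -1}])

```text
t: 17.85
position: [0.514, 0.2339, 0.0553]
tcp_rot: [[0.128, 0.99, 0.057], [0.988, -0.132, 0.085], [0.091, 0.045, -0.995]]
force: [0.3, 2.7, -0.8]
finger_gap: 0.0
```

```bash
python3 - <<'E'
from h import *
where();print(sense()["tcp_rot"][:,2]);sshot("s14")
E
```

```text
cal x,y mm 0.1 63.7 z 0.0553 Fcal -0.1 2.7 -0.8 t 17.85
[ 0.05672837  0.08451499 -0.99480607]
```

View pics/s14.png

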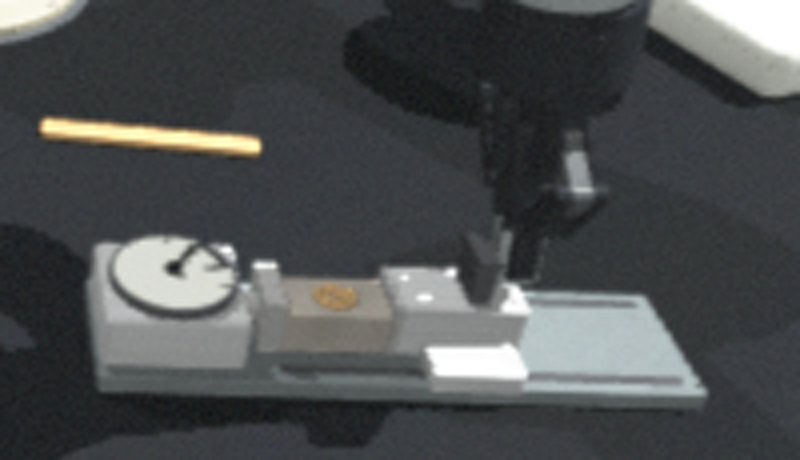

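```bash
cat >> h.py <<'E'
def dial(name,W=None):
    im=capture("scene")[:,:,::-1];cv2.imwrite(f"pics/{name}.png",cv2.resize(im[184:216,308:354],None,fx=16,fy=16,interpolation=cv2.INTER_CUBIC))
    # expected directions in the crop
    d=np.array([cx,cy])+Y*-.12+X*-.0015;P=lambda p:proj(C["scene"],[*p,.054])[0]
    o=P(d)
    for a in [0,.6,.8,1,1.2,1.4]: print(a,((P(d+.026*(-X*np.cos(a)+Y*np.sin(a)))-o)*16).round(0))
E
python3 - <<'E'
from h import *
dial("d1")
E
```

```text
0 [ -23. -109.]
0.6 [ 84. -87.]
0.8 [115. -73.]
1 [142. -55.]
1.2 [164. -35.]
1.4 [180. -14.]
```

View pics/d1.png

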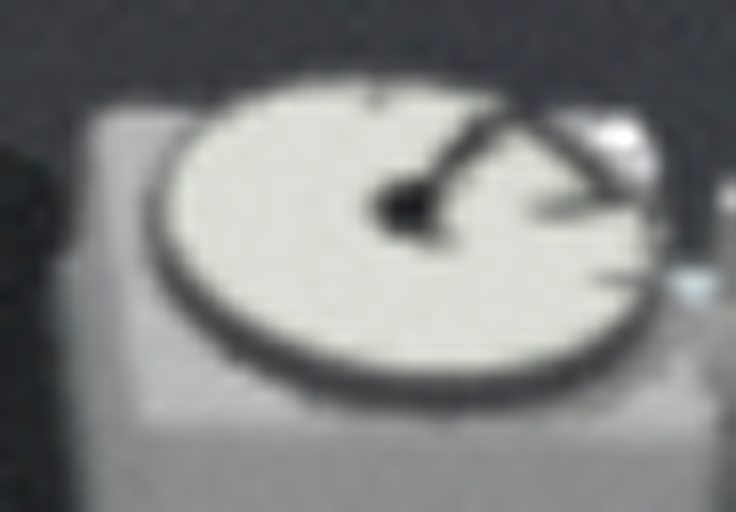

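Emit:
drive_tool(commands=[{"travel": [-0.3,0,0],"turn": 0,"hand": -1},{"travel": [-0.25,0,0],"turn": 0,"hand": -1},{"travel": [0,0,0],"turn": 0,"hand": -1},{"travel": [0,0,0],"turn": 0,"hand": -1},{"travel": [0,0,0],"turn": 0,"hand": -1},{"travel": [0,0,0],"turn": 0,"hand": -1},{"travel": [0,0,0],"turn": 0,"hand": -1},{"travel": [0,0,0],"turn": 0,"hand": -1}])

```text
t: 18.95
position: [0.5137, 0.2324, 0.0556]
tcp_rot: [[0.126, 0.99, 0.059], [0.987, -0.131, 0.093], [0.1, 0.047, -0.994]]
force: [0.9, 2.2, -0.7]
finger_gap: -0.003
```

```bash
python3 - <<'E'
from h import *
where();dial("d2")
E
```

```text
cal x,y mm -0.0 62.2 z 0.0556 Fcal 0.6 2.3 -0.7 t 18.95
0 [ -23. -109.]
0.6 [ 84. -87.]
0.8 [115. -73.]
1 [142. -55.]
1.2 [164. -35.]
1.4 [180. -14.]
```

View pics/d2.png

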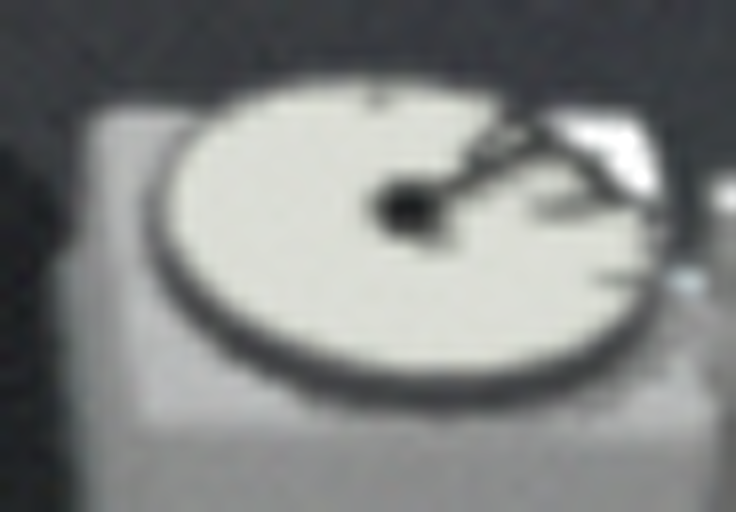

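Emit:
drive_tool(commands=[{"travel": [0.8,0,0],"turn": 0,"hand": -1},{"travel": [1.0,0,0],"turn": 0,"hand": -1},{"travel": [0.5,0,-2],"turn": 0,"hand": -1},{"travel": [0,0,-4],"turn": 0,"hand": -1},{"travel": [0,0,-4],"turn": 0,"hand": -1},{"travel": [-1,0,-4],"turn": 0,"hand": -1},{"travel": [-4,0,-2],"turn": 0,"hand": -1},{"travel": [-5,0,0],"turn": 0,"hand": -1}])

```text
t: 20.0
position: [0.4945, 0.1444, 0.2129]
tcp_rot: [[0.12, 0.991, 0.059], [0.988, -0.125, 0.089], [0.096, 0.047, -0.994]]
force: [0.4, -0.7, -0.4]
finger_gap: 0.002
```

Emit:
drive_tool(commands=[{"travel": [-5,0,0],"turn": 0,"hand": -1},{"travel": [-5,0,0],"turn": 0,"hand": -1},{"travel": [-3,0,0],"turn": 0,"hand": -1},{"travel": [0,0,0],"turn": 0,"hand": -1},{"travel": [0,0,0],"turn": 0,"hand": -1},{"travel": [0,0,0],"turn": 0,"hand": -1},{"travel": [0,0,0],"turn": 0,"hand": -1},{"travel": [0,0,0],"turn": 0,"hand": -1}])

```text
t: 21.0
position: [0.4791, 0.0141, 0.2021]
tcp_rot: [[0.119, 0.991, 0.061], [0.988, -0.124, 0.088], [0.095, 0.05, -0.994]]
force: [0.5, 0.1, -0.5]
finger_gap: 0.001
```

```bash
python3 - <<'E'
from h import *
where();wshot("w14");sshot("s15");dial("d3")
im=cv2.imread("pics/w14.png");cv2.imwrite("pics/w14b.png",cv2.resize(im,(800,600),interpolation=cv2.INTER_CUBIC))
E
```

```text
cal x,y mm -2.8 -158.8 z 0.2021 Fcal 0.5 0.2 -0.5 t 21.0
0 [ -23. -109.]
0.6 [ 84. -87.]
0.8 [115. -73.]
1 [142. -55.]
1.2 [164. -35.]
1.4 [180. -14.]
```

View pics/w14b.png

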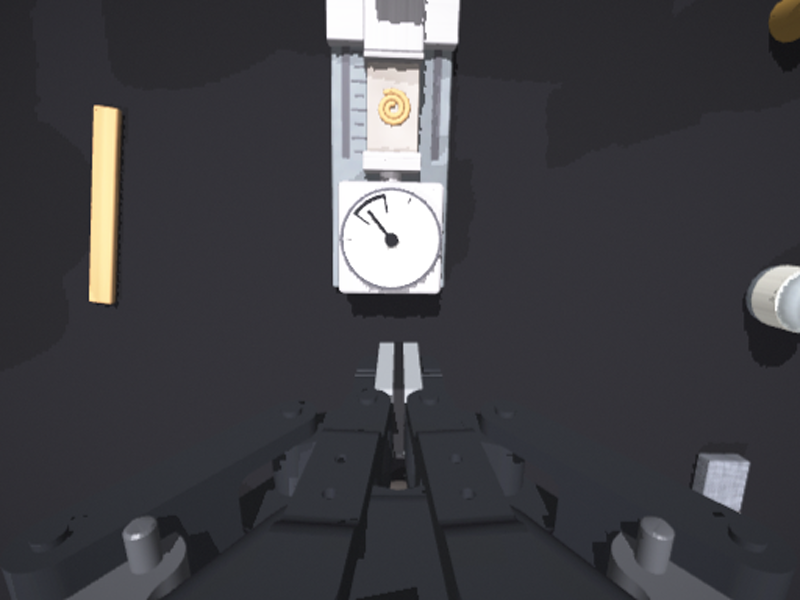

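View pics/s15.png

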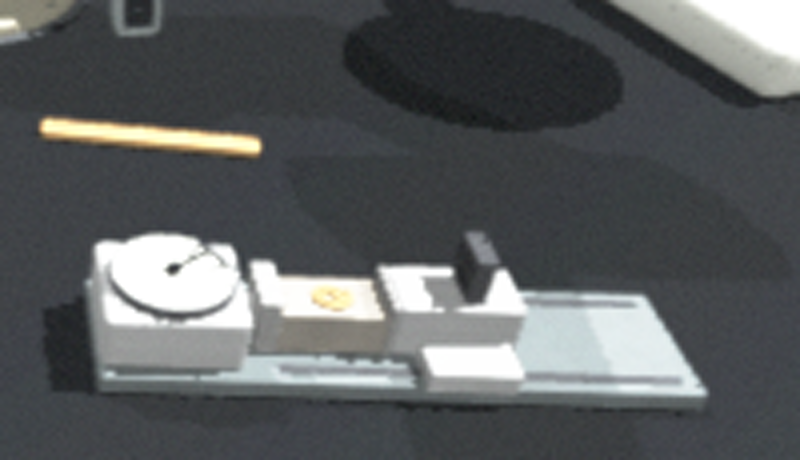

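View pics/d3.png

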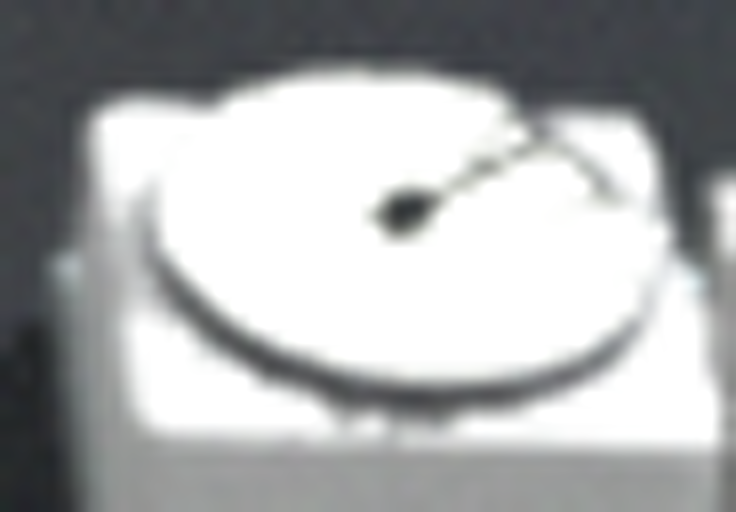

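The wrist view shows the needle from (391,240) to (368,210), between the two long marks at about 0.9 rad. The block is flat, coil up, and touches both jaws, and the robot is clear. I'm handing it in.

```bash
python3 - <<'E'
from station import *
print(close_job(),sense()["t"])
E
```

```text
the job is handed in; nothing more can be done
the job is handed in; nothing more can be done
```

The coil block is laid flat, fossil up and lengthwise, between the caliper jaws, and the moving jaw is shut on it. I handed the job in just after 21 s of robot time; no verdict was reported.

I picked the grey block with the coil, not the cone block or the turquoise look-alikes. I set it on the bed about 5 mm from the anvil, then pushed the thumb tab with shut fingers in small steps and backed away.

- **Needle:** it stood at about 0.9 rad, between the long marks at 0.6 and 1.4, and looked the same after I let go. It read about 0.6, then 0.9 over the last two pushes, so I saw no sign of it reaching the end of its scale.
- **Block:** the last wrist and scene pictures show it touching both jaws with the robot clear.
- **Force:** the force readings, taken only at the end of each move, were about 9 N at most. Grip force does not show in them.
- **Other specimens:** I did not touch the cone block or the nodule, but I took no final picture to confirm they stayed put.

**Disagreements:**
- The wrist camera put things about 1.5 mm too far across the caliper. I corrected the placing by eye against the jaws.
- The tool tilted about 6° during the push, with no visible effect on the result.

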